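# Put the hand stamp away in its lidded tin

### The arm

A 7-joint arm with a two-finger parallel gripper is mounted at the origin on the work surface. World frame = base frame: x ahead of the robot, y to its left, z up, the work surface at z = 0. Lengths are in mm, angles in rad, forces in N, time in s.
With the tool pointing down it reaches from about 400 to 875 mm from the base axis. Payload 4.4 kg.
Tool frame: the origin (TCP) lies at the very end of the fingers, on their centre line; the grasp point (between the pads) lies 19 mm behind it; z points along the fingers, y is the direction in which the jaws open and shut (so a half turn about z gives the same grasp; the last joint's range is limited). The gripper opens to 85 mm and grips with 20 to 120 N. Pads are 22 mm wide; open, the fingers measure 114 mm over their backs; the gripper's body (76 mm by 85 mm) begins 54 mm behind the grasp point. The pads swing forward as they close: fully open they stand 13 mm farther back than shut.
Start: joints at [1.237, 0.628, 0.038, 1.517, -0.027, 0.996, -0.02], TCP at [172.026, -626.838, 198.513] pointing down, gripper open.
Joint ranges: [-3.06, 3.06], [-0.37, 2.12], [-1.25, 1.32], [0.18, 2.47], [-1.1, 4.24], [0.23, 1.98], [-2.94, 2.94]. Speed limits (rad/s): [2.57, 2.57, 3.14, 3.14, 3.14, 3.14, 3.14].

### API

Orientations are given as [roll, pitch, yaw] about the fixed x, y, z axes, in that order (R = Rz(yaw) Ry(pitch) Rx(roll)).
In Python, from cell import ctrl gives the robot as it stands.
- The arm moves only by the shell command python3 -m pendant 'ROWS'. ROWS is JSON, a list of rows, each a list of 7 numbers: the shift along the world's x, y, z in m, then the turn, a rotation vector about the world's x, y, z in rad, then the opening, from -1 (shut) to 1 (fully open). A call has 1 to 8 rows; each row is the pose to reach, as a shift and turn from the pose commanded when the call began; what a row does not reach only later rows make up. A row lasts 1/10 s, in which the tool goes at most 50 mm and 8.59 degrees, less where a joint would pass 70% of its speed; a pose out of reach is approached as far as the arm can. A call with a gripper value outside its range is refused whole. The fingers move at their own pace and stop on an object; the grip force is fixed at half the most. Time passes only in rows, so rows that repeat a pose let the fingers close. It gives the time, the measured TCP pose, the force and the opening at its end, in the units of the state.
- ctrl.read_state(): the state, without advancing time (a new reading comes with each control period).
- ctrl.get_image(name): name is "scene" or "top" or "wrist"; returns the picture (420x560x3 uint8, blue, green, red); there is no depth.
- ctrl.get_calibration(name): a dict with "fx", "fy", "cx", "cy" (pixels), "R" (3x3) and "t" (3): a world point X has camera coordinates R X + t. Camera axes: x right, y down, z forward; pixel columns grow to the right and rows downward; lengths in mm; the calibration is good to about 2 mm. A picture is of the moment at which its call begins: read the wrist's pose just before it. get_calibration takes no time and is no camera call; for the wrist camera it gives the pose at the moment of the call.
- ctrl.finish_job(): hands the job in, once; it reports no verdict.
The state is a dict: "clock": time; "qpos": joint angles; "qd": joint speeds; "tau": joint torques, N m; "eef_pos": TCP position; "tool_rot": TCP orientation; "force": force on the tool from outside, world axes, zero at the start; "torque": the same for the moment, N m; "width": finger opening in mm.
Only numpy, scipy, OpenCV 4.12 (cv2) and the standard library are available. Lean on these libraries where they do the work, as an engineer would, in place of code of your own. Each camera call takes 0.05 s, during which the arm holds its last target. There are 200 camera calls.

### The job

Craft class is over and the wooden hand stamp goes back into the wide, low tin. Lift that tin's loose lid off by its knob and set it down, knob up, in the middle of the round cork mat, then stand the stamp upright on its base inside the open tin. Set both down gently rather than dropping them, and leave the tin, the tall canister with its lid, the cup and the jar standing where they are.

Things in the scene. Friction and masses are not known exactly. Their poses are not given: they have to be found in the camera images.
- tin: Wide, low round aluminium tin, closed at the start by the loose lid: 144 mm outer diameter, 65 mm high, 136 mm inside diameter, floor 5 mm thick. Stands loose, about 0.7 kg, at the left, middle or right place of the work area (canister and mat take the other two). Origin: centre of its underside, z up.
- lid_knob (a point): Centre of the upright round knob (wood, 30 mm across, 28 tall) of the wide tin's loose lid; z is the lid's axis, up. The lid disc, 152 mm across, 4 mm thick, has its top 22 mm below this point; a step under it, 128 mm across, 8 mm deep, sits loosely in the tin, its underside 34 mm below this point. 91 mm above the tin's origin when closed; 42 mm above the mat's when lying there. Up to 0.25 kg.
- mat: Round cork mat lying fixed on the table, 200 mm in diameter, 8 mm thick. Origin: centre of its underside; its upper face is 8 mm above.
- stamp_centre (a point): Wooden hand stamp, 110 mm high, about 0.13 kg, standing upright nearer the robot. Point: on its axis half-way up, 55 mm above its underside; z is its axis, up. Base: 52 mm square, 30 mm high; then a 20 mm thick neck, and an upright round handle 28 mm across from 5 to 55 mm above this point. Standing in the tin, this point is 60 mm above the tin's origin.
- canister: Tall, narrow aluminium canister of the same make, 92 mm in diameter, 140 mm high, standing loose with its own loose lid on (180 mm to the top of its knob). Stays as it is. Origin: centre of its underside.
- canister_lid_knob (a point): Centre of the knob of the tall canister's lid (knob 30 mm in diameter, lid 98 mm in diameter). Stays as it is.
- cup: Plastic drinking cup, 90 mm in diameter at the rim, 115 mm high, standing loose at the far side. Stays as it is. Origin: centre of its underside.
- paint_jar: Closed paint jar, 68 mm in diameter, 85 mm high, standing loose at the far side. Stays as it is. Origin: centre of its underside.
Not all that is in view belongs to the job. What is shaped like the part that bears lid_knob but blue or purple is not meant.

How it is judged (in metres and radians):
On the way, in this order (a step that is already met when the one before it is completed fails the run):
1. the lid lies knob up on the mat, let go (horizontal distance between lid_knob and mat below 0.04 m and z of lid_knob in the frame of mat between 0.036 and 0.048 m and angle between lid_knob's own z axis and vertical below 0.1 rad and linear speed of lid below 0.03 m/s and contact force between lid and the fingers below 0.05 N), for 0.2 s.
2. the stamp stands in the open tin, let go (horizontal distance between stamp_centre and tin below 0.055 m and z of stamp_centre in the frame of tin between 0.05 and 0.068 m and angle between stamp_centre's own z axis and vertical below 0.15 rad and linear speed of stamp below 0.03 m/s and contact force between stamp and the fingers below 0.05 N), for 0.2 s.
At the end, for the whole second after the job is handed in: The lid lies flat, knob up (within 0.1 rad), on the cork mat, its centre within 40 mm of the mat's centre; the stamp stands on the floor inside the tin, upright within 0.15 rad; both are let go and at rest; the tin stands upright within 40 mm of where it was (all of step 1 and all of step 2 and angle between tin's own z axis and vertical below 0.1 rad); the robot touches nothing.
It fails at once if the lid is dropped (falls free faster than 0.65 m/s, about 20 mm) (contact force between lid and the fingers below 0.05 N and linear speed of lid above 0.65 m/s).
It fails at once if the stamp is dropped (falls free faster than 0.75 m/s, about 30 mm) (contact force between stamp and the fingers below 0.05 N and linear speed of stamp above 0.75 m/s).
It fails at once if the wide tin is shoved more than 40 mm (distance of tin from where it was at the start of the episode above 0.04 m).
It fails at once if the tall canister, its lid, the cup or the paint jar is moved more than 30 mm (distance of any of canister, canister_lid_knob, cup, paint_jar from where it was at the start of the episode above 0.03 m).
It also fails if it takes over 67 s, if anything falls off the work surface, if the arm or the gripper's body presses on something with over 40 N, if the wrist force passes 120 N, or if a joint passes its speed limit or range.

## Working session

There is one attempt and no reset: what is moved stays moved. The work goes in short steps, Python scripts to look and compute and a shell command to move; the robot and the scene stay as the last step left them, time stands still between calls to the robot, and variables do not carry over. Pictures are saved under pics/ and viewed, about 8 in all and at most 12, crops included, and the job is handed in when it is done.

```bash
mkdir -p pics; python3 - <<'E'
from cell import ctrl
import cv2,numpy as np
s=ctrl.read_state();print(s['clock'],s['eef_pos'],s['tool_rot'],s['width'])
for n in ['scene','top']:
    im=ctrl.get_image(n);cv2.imwrite(f'pics/{n}0.png',im)
    c=ctrl.get_calibration(n);print(n,c['fx'],c['cx'],c['cy'],np.round(c['R'],3).tolist(),np.round(c['t'],1).tolist())
E
```

```text
0.0 [ 171.85032038 -626.1709628   197.60006783] [-3.13971142e+00  1.77668075e-05  2.67794256e-01] 85.95151113867347
scene 450.9387893538981 276.475664453154 208.21761996815158 [[0.789, 0.614, 0.014], [0.482, -0.605, -0.633], [-0.381, 0.506, -0.774]] [-413.2, -198.7, 1575.9]
top 396.6327000638458 285.4142034909217 209.91209246884142 [[0.066, -0.998, -0.005], [-0.976, -0.063, -0.211], [0.21, 0.019, -0.978]] [-23.0, 548.6, 1030.6]
```

View pics/scene0.png

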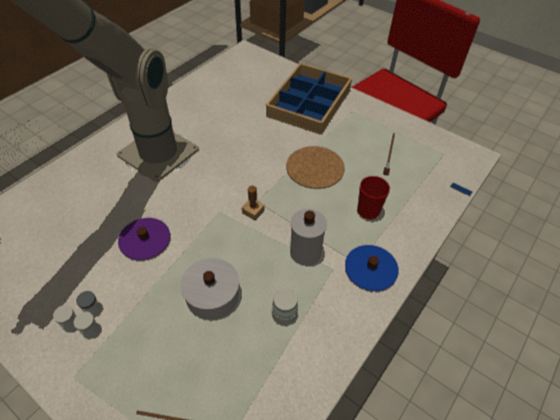

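View pics/top0.png

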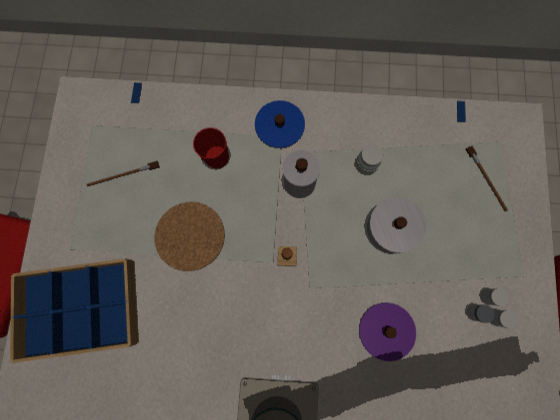

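Scene: the tin with its aluminium lid is at top (397,225) / scene (210,285), and the mat is at top (190,236). The canister is at top (301,167) and the stamp at top (287,255).

Knob candidates in the top view:
- (400,223), on the wide aluminium tin. This one fits the description.
- (302,163), the tall canister.
- (280,120), a blue lid, so a decoy.
- (390,332), a purple lid, so a decoy.

Next I measure positions and confirm with an enlarged crop.

```bash
cat > h.py <<'E'
import cv2,numpy as np
from cell import ctrl
def ray(c,u,v):
    R=np.array(c['R']);t=np.array(c['t']);d=R.T@np.array([(u-c['cx'])/c['fx'],(v-c['cy'])/c['fy'],1]);return -R.T@t,d
def plane(c,u,v,z):
    o,d=ray(c,u,v);return o+d*(z-o[2])/d[2]
def two(c1,p1,c2,p2):
    o1,d1=ray(c1,*p1);o2,d2=ray(c2,*p2);k=np.linalg.lstsq(np.c_[d1,-d2],o2-o1,rcond=None)[0]
    a,b=o1+k[0]*d1,o2+k[1]*d2;return (a+b)/2,np.linalg.norm(a-b)
def blob(im,lo,hi,box):
    x0,y0,x1,y1=box;h=cv2.cvtColor(im[y0:y1,x0:x1],cv2.COLOR_BGR2HSV);m=cv2.inRange(h,lo,hi)
    n,l,s,ce=cv2.connectedComponentsWithStats(m);i=1+s[1:,4].argmax();return ce[i]+[x0,y0],s[i],(l==i).astype(np.uint8)
E
python3 - <<'E'
from h import *
T=cv2.imread('pics/top0.png');S=cv2.imread('pics/scene0.png');ct=ctrl.get_calibration('top');cs=ctrl.get_calibration('scene')
br=((0,90,10),(15,255,120))
for n,bt,bs in [('knob',(385,208,418,240),(195,262,225,295)),('canknob',(290,150,315,175),(298,205,322,226)),('stamp handle',(278,244,298,262),(243,180,262,206))]:
    a,s1,_=blob(T,*br,bt);b,s2,_=blob(S,*br,bs);print(n,a,s1[2:],b,s2[2:],*two(ct,a,cs,b))
a,s,_=blob(T,(5,80,60),(20,255,255),(145,190,235,280));print('mat',a,s,plane(ct,*a,8))
b,s2,_=blob(S,(5,80,60),(20,255,255),(275,140,355,195));print('mat scene',b,s2,plane(cs,*b,8))
a,s,m=blob(T,(8,60,100),(25,255,255),(270,240,305,272));print('base',a,s,plane(ct,*a,30))
# base corners
c=max(cv2.findContours(m,0,2)[0],key=cv2.contourArea);box=cv2.boxPoints(cv2.minAreaRect(c))+[270,240]
P=np.array([plane(ct,*p,30)[:2] for p in box]);print(P.round(1).tolist(),[np.degrees(np.arctan2(*(P[i+1]-P[i])[::-1])).round(1) for i in range(3)])
q=np.vstack([np.hstack([cv2.resize(T[175:275,340:450],(400,300)),cv2.resize(S[230:330,155:265],(400,300))]),np.hstack([cv2.resize(T[235:275,260:315],(400,300),interpolation=2),cv2.resize(S[175:225,225:280],(400,300),interpolation=2)])])
cv2.imwrite('pics/crop1.png',q)
E
```

```text
knob [400.12844037 222.63302752] [ 13  12 109] [208.6146789  277.68807339] [ 10  13 109] [ 528.466813   -293.03491555   86.52475186] 1.0610313423302558
canknob [301.10909091 164.45454545] [ 11  12 110] [309.         217.11650485] [  9  13 103] [646.92816597 -21.41631094 162.09495218] 0.5407341808589372
stamp handle [286.57142857 253.20952381] [ 12  12 105] [252.        195.2481203] [  8  20 133] [428.69278264   1.36576242  73.04737952] 1.1313113588692534
mat [189.05099075 236.08243065] [  10   12   70   69 3785] [466.27500605 281.76862783   8.        ]
mat scene [314.86479459 166.76027041] [  11    6   59   42 1923] [475.15685657 273.80570412   8.        ]
base [287.07563025 255.73529412] [  8   6  19  20 238] [4.26696086e+02 3.30691125e-01 3.00000000e+01]
[[451.9, 27.1], [455.1, -22.5], [403.0, -25.7], [399.8, 23.5]] [np.float64(-86.3), np.float64(-176.6), np.float64(93.7)]
```

View pics/crop1.png

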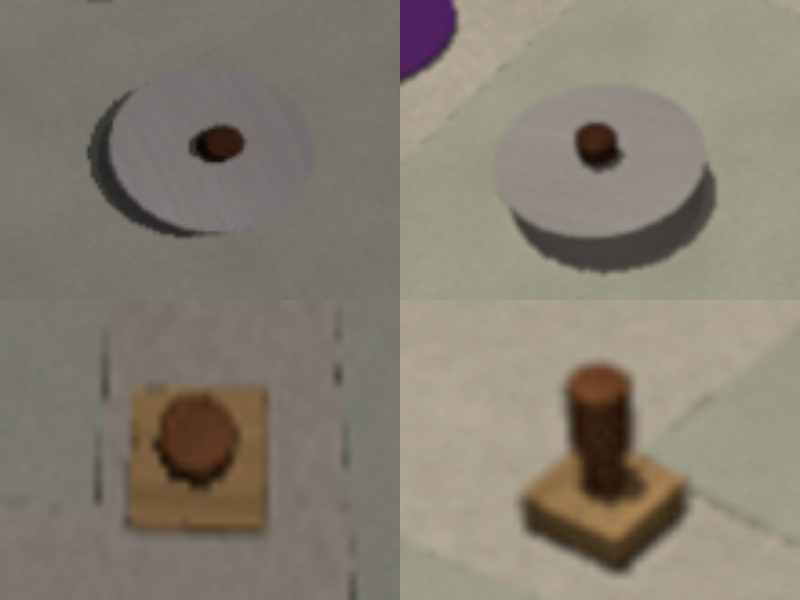

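Crop: the top row shows the plain aluminium lid on the wide tin with its brown knob (tri-rays 1 mm apart, z≈87, expected 91). That is the one meant, being neither blue nor purple. The bottom row shows the upright stamp, with its base aligned with the axes. Moving above the knob now.

```bash
python3 -m pendant '[[0.035,0.033,0,0,0,0,1],[0.07,0.066,0,0,0,0,1],[0.105,0.099,0,0,0,0,1],[0.14,0.132,0,0,0,0,1],[0.175,0.165,0,0,0,0,1],[0.21,0.198,0,0,0,0,1],[0.245,0.231,0,0,0,0,1],[0.28,0.264,0,0,0,0,1]]'; python3 -m pendant '[[0.035,0.033,0,0,0,0,1],[0.07,0.066,0,0,0,0,1],[0.076,0.069,0,0,0,0,1],[0.076,0.069,0,0,0,0,1],[0.076,0.069,0,0,0,0,1],[0.076,0.069,0,0,0,0,1]]'
python3 - <<'E'
from h import *
s=ctrl.read_state();c=ctrl.get_calibration('wrist');im=ctrl.get_image('wrist');cv2.imwrite('pics/w1.png',im)
print(s['eef_pos'],s['tool_rot'],s['force'])
# predicted pixel of knob
p=np.array(c['R'])@[528,-293,105]+c['t'];print(p[:2]/p[2]*c['fx']+[c['cx'],c['cy']])
import json;json.dump({k:np.array(v).tolist() for k,v in c.items()},open('w1.json','w'))
E
```

```text
clock: 0.9
eef_pos: [453.0, -361.2, 198.3]
tool_rot: [-3.141, 0.0, 0.268]
force: [1.0, -0.0, 0.8]
width: 85.3
clock: 1.5
eef_pos: [526.2, -295.9, 198.4]
tool_rot: [3.141, 0.001, 0.264]
force: [0.1, -0.1, -0.2]
width: 85.2
[ 526.17937877 -295.88050273  198.38655498] [3.14114494e+00 1.49390028e-03 2.64393183e-01] [ 0.06341368 -0.06551179 -0.24640892]
[282.51966007 206.46377018]
```

View pics/w1.png

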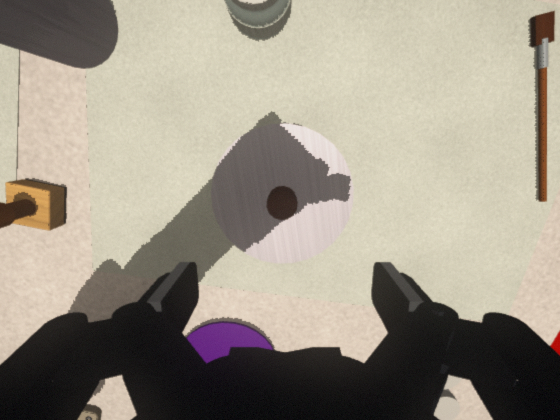

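Wrist picture: the knob top is at (282,203), about 3 px from the prediction. The lid is centred near (282,194) and the approach is clear.

```bash
python3 - <<'E'
from h import *
import json
c=json.load(open('w1.json'));im=cv2.imread('pics/w1.png')
a,s,m=blob(im,(0,0,0),(179,255,48),(262,183,303,224));print(a,s,plane(c,*a,103))
E
```

```text
[277.325 190.675] [ 7  4 19 10 40] [ 540.98173445 -284.45451377  103.        ]
```

```bash
python3 -m pendant '[[0.003,0.002,-0.03,0,0,0,1],[0.003,0.002,-0.06,0,0,0,1],[0.003,0.002,-0.085,0,0,0,1],[0.003,0.002,-0.105,0,0,0,1],[0.003,0.002,-0.115,0,0,0,1],[0.003,0.002,-0.121,0,0,0,1],[0.003,0.002,-0.121,0,0,0,1],[0.003,0.002,-0.121,0,0,0,1]]'; python3 -m pendant '[[0,0,0,0,0,0,-1],[0,0,0,0,0,0,-1],[0,0,0,0,0,0,-1],[0,0,0,0,0,0,-1],[0,0,0,0,0,0,-1],[0,0,0,0,0,0,-1],[0,0,0,0,0,0,-1],[0,0,0,0,0,0,-1]]'
```

```text
clock: 2.35
eef_pos: [531.5, -292.4, 78.4]
tool_rot: [3.14, -0.001, 0.267]
force: [-0.3, -0.3, 0.6]
width: 85.6
clock: 3.15
eef_pos: [531.0, -291.8, 77.5]
tool_rot: [-3.142, 0.0, 0.268]
force: [0.2, 0.4, 0.0]
width: 0.1
```

The fingers shut on nothing, so I'm taking a look.

```bash
python3 - <<'E'
from h import *
ims=[ctrl.get_image(n) for n in ('wrist','scene','top')]
S=cv2.resize(ims[1][200:350,130:290],(400,300));T=cv2.resize(ims[2][150:300,320:480],(400,300))
q=np.vstack([np.hstack([cv2.resize(ims[0],(400,300)),S]),np.hstack([T,T*0])]);cv2.imwrite('pics/c2.png',q)
s=ctrl.read_state();print(s['eef_pos'],s['width'],s['force'])
for n in('scene','top'):
    c=ctrl.get_calibration(n);p=np.array(c['R'])@s['eef_pos']+c['t'];print(n,p[:2]/p[2]*c['fx']+[c['cx'],c['cy']])
E
```

```text
[ 531.02964341 -291.82732174   77.47713611] 0.2927218438401092 [-0.57203717  0.43563062  0.19289724]
scene [209.81535728 279.72402586]
top [398.59317669 222.12939624]
```

View pics/c2.png

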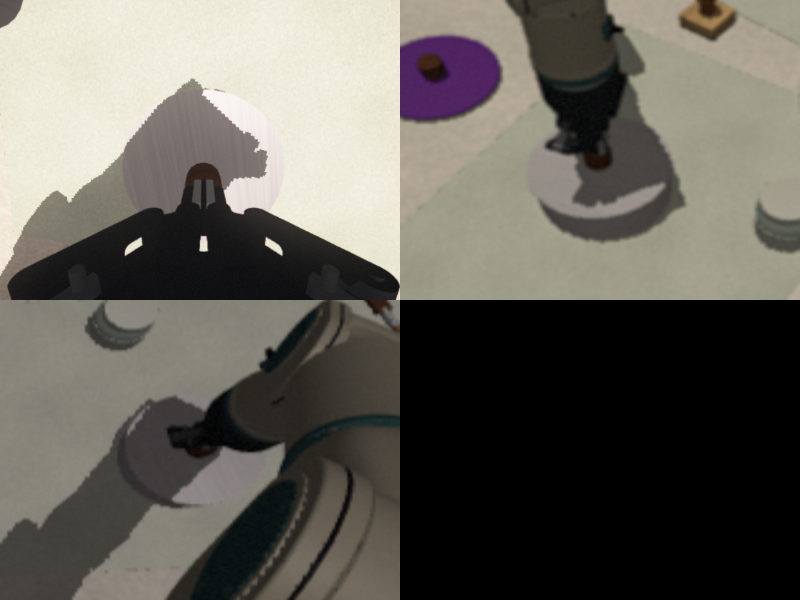

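The fingers closed short of the knob, which sits just ahead of them in the wrist view (around (284,240)). The lid hasn't visibly moved. I'll check whether the reported TCP agrees with where the tips appear.

```bash
python3 - <<'E'
from h import *
s=ctrl.read_state();c=ctrl.get_calibration('wrist');R=np.array(c['R']);t=np.array(c['t'])
def pr(X):
    p=R@X+t;return (p[:2]/p[2]*c['fx']+[c['cx'],c['cy']]).round(1)
e=s['eef_pos'];print('tcp',e,s['tool_rot'],pr(e),'grasp',pr(e+[0,0,19]),'camera pos',-R.T@t,'knob top',pr(np.array([531,-292,105])))
print(np.round(R,3))
im=ctrl.get_image('wrist');cv2.imwrite('pics/w3.png',cv2.resize(im[180:360,180:400],(733,600)))
E
```

```text
tcp [ 531.02964341 -291.82732174   77.47713611] [-3.14157231e+00 -9.85757137e-06  2.67744712e-01] [285.3 244.7] grasp [285.4 256.6] camera pos [ 595.99390946 -273.41549338  252.64073727] knob top [285.7 262.9]
[[ 0.264 -0.964  0.001]
 [-0.929 -0.254  0.268]
 [-0.258 -0.072 -0.964]]
```

View pics/w3.png

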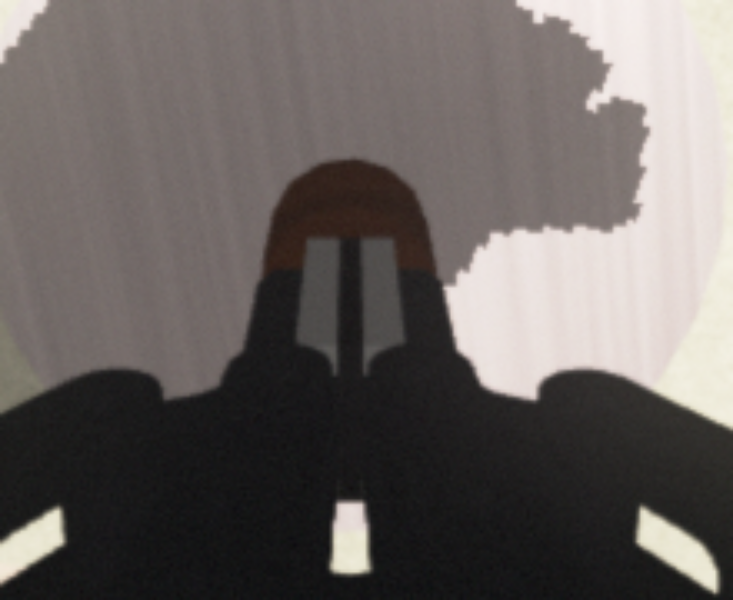

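```bash
python3 - <<'E'
from h import *
import json
c=json.load(open('w1.json'));R=np.array(c['R']);t=np.array(c['t']);print(c['fx'],'cam',-R.T@t)
def pr(X):
    p=R@X+t;return (p[:2]/p[2]*c['fx']+[c['cx'],c['cy']]).round(1)
x=np.array([np.cos(.266),np.sin(.266),0]);y=np.array([np.sin(.266),-np.cos(.266),0]);e=np.array([526.2,-295.9,198.4])
for dz in(0,13,30,45):print(dz,pr(e+42.5*y+[0,0,dz]),pr(e-42.5*y+[0,0,dz]))
k=np.array([531,-292,105]);print('knob edges',pr(k+15*y),pr(k-15*y),pr(k+15*x),pr(k-15*x))
k[2]=69;print('lid edges',pr(k+76*y),pr(k-76*y),pr(k+76*x),pr(k-76*x))
E
python3 - <<'E'
import cv2;im=cv2.imread('pics/w1.png');cv2.imwrite('pics/w1c.png',cv2.resize(im[110:350,130:430],(750,600)))
E
```

```text
291.9040657730087 cam [ 591.46803004 -277.51358812  373.44928032]
0 [351.7 244.6] [218.9 244.9]
13 [356.6 252.5] [214.3 252.8]
30 [364.1 264.7] [207.  265.1]
45 [372.1 277.8] [199.2 278.2]
knob edges [298.2 203.2] [266.4 203.2] [282.3 187.5] [282.4 218.5]
lid edges [354.1 195.4] [210.9 195.7] [282.2 120.3] [282.8 261.5]
```

View pics/w1c.png

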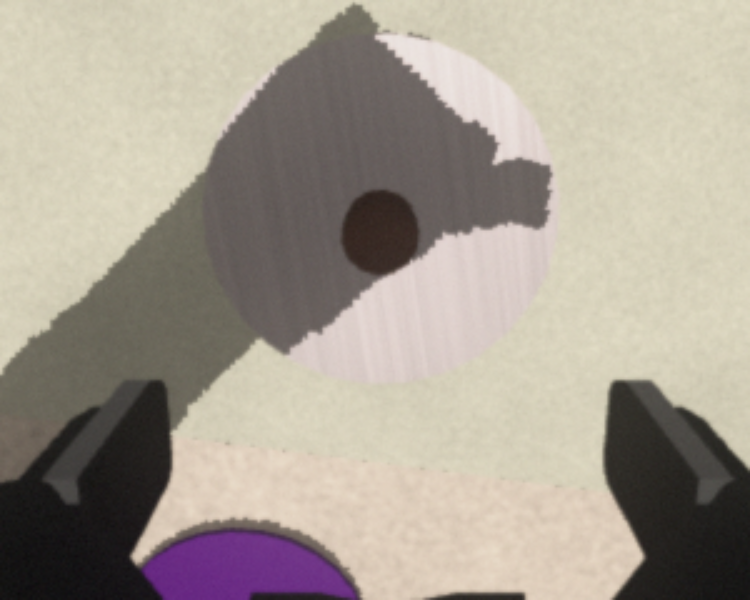

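w1 crop: the knob at (282,203) matches the prediction. The finger tips at (196,263) and (375,263) are 179 px apart, which puts them about 35 mm closer to the camera than the reported TCP allows. The shut view gives the same figure. So the real finger ends sit about 36 mm above the reported TCP, and the fingers closed above the knob. I'll open and go lower in guarded steps.

```bash
python3 -m pendant '[[0,0,0,0,0,0,1],[0,0,0,0,0,0,1],[0,0,0,0,0,0,1],[0,0,0,0,0,0,1],[0,0,0,0,0,0,1],[0.002,0.001,-0.008,0,0,0,1],[0.002,0.001,-0.015,0,0,0,1],[0.002,0.001,-0.015,0,0,0,1]]'; python3 -m pendant '[[0,0,-0.005,0,0,0,1],[0,0,-0.01,0,0,0,1],[0,0,-0.015,0,0,0,1],[0,0,-0.018,0,0,0,1],[0,0,-0.018,0,0,0,1]]'
python3 - <<'E'
from h import *
s=ctrl.read_state();print(s['eef_pos'],s['width'],s['force'])
w=ctrl.get_image('wrist');S=ctrl.get_image('scene')
cv2.imwrite('pics/c4.png',np.hstack([cv2.resize(w,(400,300)),cv2.resize(S[220:320,140:270],(390,300))]))
E
```

```text
clock: 4.15
eef_pos: [532.1, -290.1, 61.0]
tool_rot: [-3.14, 0.002, 0.268]
force: [-0.3, 0.9, 0.3]
width: 85.5
clock: 4.65
eef_pos: [532.7, -290.7, 43.9]
tool_rot: [-3.141, 0.001, 0.268]
force: [-0.2, -0.3, 0.6]
width: 85.6
[ 532.65092184 -290.68594242   43.94009477] 85.59090166476385 [-0.21804891 -0.28030511  0.59525358]
```

View pics/c4.png

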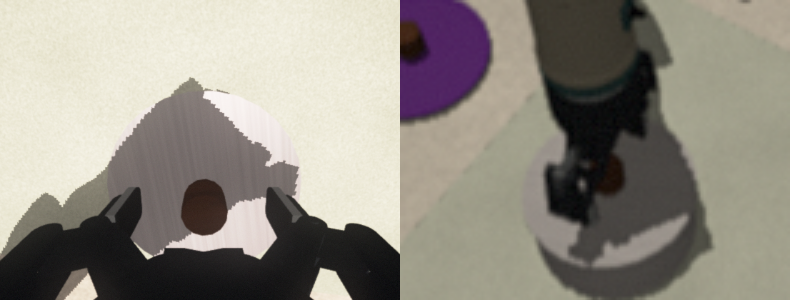

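The fingers now straddle the knob (knob at (205,205) in the left panel) with no contact. Closing, then a small test lift.

```bash
python3 -m pendant '[[0,0,-0.003,0,0,0,-1],[0,0,-0.003,0,0,0,-1],[0,0,-0.003,0,0,0,-1],[0,0,-0.003,0,0,0,-1],[0,0,-0.003,0,0,0,-1],[0,0,-0.003,0,0,0,-1],[0,0,-0.003,0,0,0,-1],[0,0,-0.003,0,0,0,-1]]'; python3 -m pendant '[[0,0,0.005,0,0,0,-1],[0,0,0.01,0,0,0,-1],[0,0,0.015,0,0,0,-1],[0,0,0.02,0,0,0,-1],[0,0,0.02,0,0,0,-1]]'
```

```text
clock: 5.55
eef_pos: [533.3, -291.1, 41.8]
tool_rot: [3.141, -0.001, 0.268]
force: [-0.1, -0.5, 3.9]
width: 28.3
clock: 6.05
eef_pos: [533.5, -291.1, 62.3]
tool_rot: [3.141, -0.001, 0.268]
force: [0.3, 0.1, -3.5]
width: 28.5
```

The lid is held (width 28.3, about 3 N). I'll lift, then go round on the robot side of the canister, high over the stamp.

```bash
python3 -m pendant '[[0,0,0.025,0,0,0,-1],[0,0,0.055,0,0,0,-1],[0,0,0.085,0,0,0,-1],[0,0,0.11,0,0,0,-1],[-0.015,0.027,0.12,0,0,0,-1],[-0.03,0.055,0.12,0,0,0,-1],[-0.045,0.083,0.12,0,0,0,-1],[-0.06,0.11,0.12,0,0,0,-1]]'; python3 -m pendant '[[-0.01,0.03,0,0,0,0,-1],[-0.02,0.06,0,0,0,0,-1],[-0.022,0.095,0,0,0,0,-1],[-0.022,0.13,0,0,0,0,-1],[-0.022,0.165,0,0,0,0,-1],[-0.022,0.2,0,0,0,0,-1],[-0.022,0.235,0,0,0,0,-1],[-0.02,0.27,0,0,0,0,-1]]';python3 -m pendant '[[0.005,0.035,0,0,0,0,-1],[0.01,0.07,0,0,0,0,-1],[0.015,0.1,0,0,0,0,-1],[0.019,0.13,0,0,0,0,-1],[0.019,0.16,0,0,0,0,-1],[0.019,0.189,0,0,0,0,-1],[0.019,0.189,0,0,0,0,-1],[0.019,0.189,0,0,0,0,-1]]'
python3 - <<'E'
from h import *
import json
s=ctrl.read_state();c=ctrl.get_calibration('wrist');im=ctrl.get_image('wrist');cv2.imwrite('pics/w5.png',im);print(s['eef_pos'],s['width'])
json.dump({k:np.array(v).tolist() for k,v in c.items()},open('w5.json','w'))
m=cv2.inRange(cv2.cvtColor(im,cv2.COLOR_BGR2HSV),(5,80,60),(20,255,255));m=cv2.morphologyEx(m,3-1,np.ones((3,3)))
n,l,st,ce=cv2.connectedComponentsWithStats(m);i=1+st[1:,4].argmax();print(st[i],ce[i])
ct=ctrl.get_calibration('top');
for X in ([466,282,8],[475,274,8],[470,278,8]):
  p=np.array(c['R'])@X+c['t'];print(X,p[:2]/p[2]*c['fx']+[c['cx'],c['cy']])
# lower-hidden mat: circle fit of the outline points on plane z=8
P=cv2.findContours((l==i).astype(np.uint8),0,1)[0];P=max(P,key=len)[:,0]
W=np.array([plane(c,*p,8)[:2] for p in P]);np.save('W.npy',np.c_[P,W])
E
```

```text
clock: 6.85
eef_pos: [472.2, -179.6, 181.6]
tool_rot: [-3.141, -0.0, 0.268]
force: [0.4, 0.4, -2.8]
width: 28.4
clock: 7.65
eef_pos: [452.5, 90.5, 181.7]
tool_rot: [3.142, 0.0, 0.268]
force: [0.5, 0.8, -1.9]
width: 28.4
clock: 8.45
eef_pos: [471.5, 278.5, 181.2]
tool_rot: [3.141, 0.001, 0.269]
force: [-0.6, -0.5, -1.9]
width: 28.4
[471.47386079 278.53590436 181.22863024] 28.425580045658872
[   0  210  155  104 4609] [ 92.92558039 240.3234975 ]
[466, 282, 8] [280.8310377  196.51452182]
[475, 274, 8] [289.16577164 191.19997153]
[470, 278, 8] [284.87838841 194.25472975]
```

View pics/w5.png

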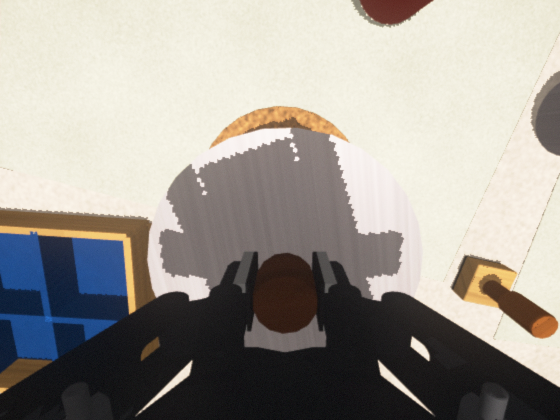

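Wrist picture: the lid is level in the fingers. The mat's far rim shows from (210,150) over (281,106) to (350,143), and the cup at the top is clear. I'll fit the mat centre from that rim.

```bash
python3 - <<'E'
from h import *
import json
from scipy.optimize import least_squares
c=json.load(open('w5.json'));im=cv2.imread('pics/w5.png')
m=cv2.inRange(cv2.cvtColor(im,cv2.COLOR_BGR2HSV),(5,80,60),(20,255,255))
P=[]
for u in range(222,345,6):
    v=np.where(m[90:150,u])[0]
    if len(v)>3:P.append(plane(c,u,90+v[0],8)[:2])
P=np.array(P);r=least_squares(lambda q:np.hypot(*(P-q).T)-100,[470,278],loss='soft_l1');print(len(P),r.x,np.abs(r.fun).max())
E
```

```text
21 [468.81734093 282.5469262 ] 0.6463295913877545
```

```bash
python3 -m pendant '[[-0.002,0.002,-0.035,0,0,0,-1],[-0.003,0.004,-0.07,0,0,0,-1],[-0.003,0.004,-0.1,0,0,0,-1],[-0.003,0.004,-0.13,0,0,0,-1],[-0.003,0.004,-0.155,0,0,0,-1],[-0.003,0.004,-0.17,0,0,0,-1],[-0.003,0.004,-0.178,0,0,0,-1],[-0.003,0.004,-0.178,0,0,0,-1]]'; python3 -m pendant '[[0,0,-0.002,0,0,0,-1],[0,0,-0.004,0,0,0,-1],[0,0,-0.006,0,0,0,-1],[0,0,-0.006,0,0,0,-1]]'
```

```text
clock: 9.3
eef_pos: [468.9, 280.7, 2.9]
tool_rot: [3.141, 0.002, 0.266]
force: [-0.2, 0.4, -2.2]
width: 28.5
clock: 9.7
eef_pos: [469.2, 282.3, -2.2]
tool_rot: [-3.141, -0.0, 0.268]
force: [-0.1, 0.5, -2.1]
width: 28.1
```

```bash
python3 -m pendant '[[0,0,-0.002,0,0,0,-1],[0,0,-0.003,0,0,0,-1],[0,0,-0.003,0,0,0,-1]]'; python3 -m pendant '[[0,0,-0.001,0,0,0,-1],[0,0,-0.002,0,0,0,-1],[0,0,-0.002,0,0,0,-1]]'
```

```text
clock: 10.0
eef_pos: [468.9, 282.1, -5.6]
tool_rot: [3.142, 0.0, 0.268]
force: [-0.2, -0.4, -2.4]
width: 28.6
clock: 10.3
eef_pos: [469.1, 282.2, -7.2]
tool_rot: [-3.142, -0.0, 0.268]
force: [-1.6, -1.1, 1.8]
width: 28.4
```

The force has turned positive, so the lid has touched down at the expected height. Releasing and rising.

```bash
python3 -m pendant '[[0,0,0,0,0,0,1],[0,0,0,0,0,0,1],[0,0,0,0,0,0,1],[0,0,0,0,0,0,1],[0,0,0,0,0,0,1],[0,0,0,0,0,0,1],[0,0,0,0,0,0,1],[0,0,0.01,0,0,0,1]]'; python3 -m pendant '[[0,0,0.03,0,0,0,1],[0,0,0.06,0,0,0,1],[0,0,0.09,0,0,0,1],[0,0,0.12,0,0,0,1],[0,0,0.145,0,0,0,1],[0,-0.03,0.145,0,0,0,1],[0,-0.06,0.145,0,0,0,1],[0,-0.09,0.145,0,0,0,1]]'; python3 -m pendant '[[0,-0.03,0,0,0,0,1],[-0.01,-0.06,0,0,0,0,1],[-0.02,-0.09,0,0,0,0,1],[-0.03,-0.12,0,0,0,0,1],[-0.04,-0.15,0,0,0,0,1],[-0.041,-0.18,0,0,0,0,1],[-0.041,-0.191,0,0,0,0,1],[-0.041,-0.191,0,0,0,0,1]]'
python3 - <<'E'
from h import *
import json
s=ctrl.read_state();c=ctrl.get_calibration('wrist');w=ctrl.get_image('wrist');print(s['eef_pos'],s['width'])
json.dump({k:np.array(v).tolist() for k,v in c.items()},open('w6.json','w'));cv2.imwrite('pics/w6.png',w)
S=ctrl.get_image('scene');cv2.imwrite('pics/s6.png',S)
cv2.imwrite('pics/c6.png',np.hstack([cv2.resize(w,(400,300)),cv2.resize(S[110:310,150:417],(400,300))]))
for X in ([428,0.5,110],[428,0.5,30]):
  p=np.array(c['R'])@X+c['t'];print(X,p[:2]/p[2]*c['fx']+[c['cx'],c['cy']])
E
```

```text
clock: 11.1
eef_pos: [468.1, 281.5, 1.9]
tool_rot: [3.141, 0.002, 0.268]
force: [-0.1, 0.5, 0.5]
width: 85.6
clock: 11.9
eef_pos: [469.0, 191.3, 148.6]
tool_rot: [-3.141, -0.001, 0.269]
force: [-0.1, -0.1, 0.4]
width: 85.4
clock: 12.7
eef_pos: [428.3, -0.2, 148.1]
tool_rot: [3.141, -0.001, 0.264]
force: [0.8, 0.6, 0.4]
width: 85.3
[ 4.28285703e+02 -2.43695616e-01  1.48085666e+02] 85.25562721868741
[428, 0.5, 110] [284.10249371 226.91411123]
[428, 0.5, 30] [284.12109946 203.47916201]
```

View pics/c6.png

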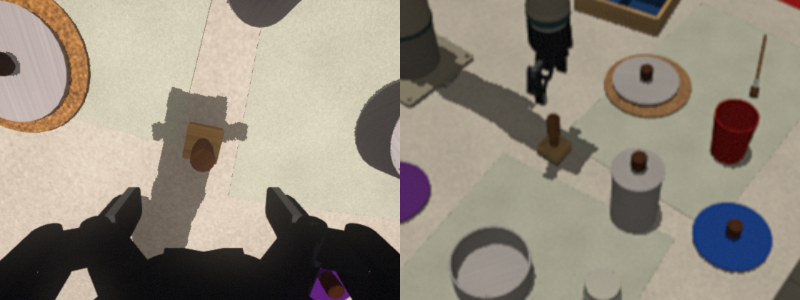

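The lid sits centred on the mat and is let go. The stamp handle top is at about (284,224) in the wrist view, as predicted. Descending on the handle, with the same +49 offset: reported z of 38 grips it at about 87 mm.

```bash
python3 -m pendant '[[0,0,-0.03,0,0,0,1],[0,0,-0.055,0,0,0,1],[0,0,-0.08,0,0,0,1],[0,0,-0.1,0,0,0,1],[0,0,-0.11,0,0,0,1],[0,0,-0.11,0,0,0,1]]'; python3 -m pendant '[[0,0,0,0,0,0,-1],[0,0,0,0,0,0,-1],[0,0,0,0,0,0,-1],[0,0,0,0,0,0,-1],[0,0,0,0,0,0,-1],[0,0,0,0,0,0,-1],[0,0,0,0,0,0,-1],[0,0,0,0,0,0,-1]]'; python3 -m pendant '[[0,0,0.005,0,0,0,-1],[0,0,0.015,0,0,0,-1],[0,0,0.03,0,0,0,-1],[0,0,0.03,0,0,0,-1]]'
```

```text
clock: 13.4
eef_pos: [427.4, 2.5, 36.6]
tool_rot: [-3.141, 0.002, 0.27]
force: [0.5, 1.0, 0.7]
width: 85.5
clock: 14.2
eef_pos: [428.6, 1.0, 38.3]
tool_rot: [3.141, -0.002, 0.267]
force: [-0.7, 0.3, 6.1]
width: 26.5
clock: 14.6
eef_pos: [429.3, 1.2, 69.2]
tool_rot: [3.141, -0.003, 0.268]
force: [-0.2, -0.1, -1.3]
width: 26.7
```

The stamp is held (26.6 mm, −1.3 N). Carrying it to the tin at (532,−291).

```bash
python3 -m pendant '[[0,0,0.035,0,0,0,-1],[0,0,0.065,0,0,0,-1],[0.011,-0.032,0.075,0,0,0,-1],[0.022,-0.064,0.075,0,0,0,-1],[0.034,-0.096,0.075,0,0,0,-1],[0.045,-0.128,0.075,0,0,0,-1],[0.056,-0.16,0.075,0,0,0,-1],[0.068,-0.192,0.075,0,0,0,-1]]'; python3 -m pendant '[[0.011,-0.032,0,0,0,0,-1],[0.022,-0.064,0,0,0,0,-1],[0.03,-0.088,0,0,0,0,-1],[0.035,-0.1,0,0,0,0,-1],[0.035,-0.1,0,0,0,0,-1],[0.035,-0.1,0,0,0,0,-1]]'
python3 - <<'E'
from h import *
s=ctrl.read_state();w=ctrl.get_image('wrist');S=ctrl.get_image('scene');print(s['eef_pos'],s['width'])
cv2.imwrite('pics/c7.png',np.hstack([cv2.resize(w,(400,300)),cv2.resize(S[200:350,110:310],(400,300))]))
E
```

```text
clock: 15.4
eef_pos: [495.8, -192.1, 142.2]
tool_rot: [-3.141, 0.001, 0.268]
force: [-0.0, -0.6, -1.5]
width: 27.2
clock: 16.0
eef_pos: [530.5, -289.0, 142.0]
tool_rot: [-3.139, 0.001, 0.269]
force: [0.0, 1.3, -1.3]
width: 26.5
[ 530.49843846 -288.99477027  142.04082116] 26.512611339693684
```

View pics/c7.png

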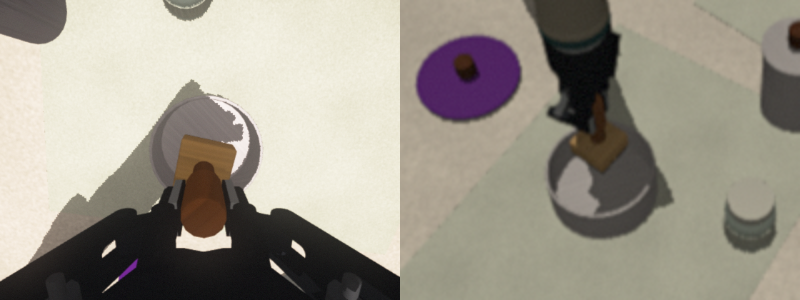

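The stamp hangs upright over the open tin, centred within about a cm. Lowering it with a force watch.

```bash
python3 -m pendant '[[0.001,-0.001,-0.025,0,0,0,-1],[0.001,-0.001,-0.045,0,0,0,-1],[0.001,-0.001,-0.065,0,0,0,-1],[0.001,-0.001,-0.08,0,0,0,-1],[0.001,-0.001,-0.09,0,0,0,-1],[0.001,-0.001,-0.094,0,0,0,-1],[0.001,-0.001,-0.094,0,0,0,-1]]'; python3 -m pendant '[[0,0,-0.002,0,0,0,-1],[0,0,-0.004,0,0,0,-1],[0,0,-0.004,0,0,0,-1]]'; python3 -m pendant '[[0,0,-0.001,0,0,0,-1],[0,0,-0.002,0,0,0,-1],[0,0,-0.002,0,0,0,-1]]'
```

```text
clock: 16.8
eef_pos: [532.0, -291.6, 48.4]
tool_rot: [-3.141, 0.0, 0.268]
force: [-0.3, 0.4, -1.2]
width: 26.8
clock: 17.1
eef_pos: [532.1, -292.0, 44.8]
tool_rot: [3.141, -0.0, 0.268]
force: [0.4, -0.8, -1.6]
width: 26.6
clock: 17.4
eef_pos: [532.3, -292.1, 43.4]
tool_rot: [3.141, -0.001, 0.268]
force: [-1.7, 0.7, 4.8]
width: 26.6
```

Contact at the expected height. Releasing and backing straight up and away.

```bash
python3 -m pendant '[[0,0,0,0,0,0,1],[0,0,0,0,0,0,1],[0,0,0,0,0,0,1],[0,0,0,0,0,0,1],[0,0,0,0,0,0,1],[0,0,0,0,0,0,1],[0,0,0,0,0,0,1],[0,0,0.01,0,0,0,1]]'; python3 -m pendant '[[0,0,0.03,0,0,0,1],[0,0,0.06,0,0,0,1],[0,0,0.09,0,0,0,1],[0,0,0.12,0,0,0,1],[0,0,0.15,0,0,0,1],[-0.03,-0.03,0.15,0,0,0,1],[-0.06,-0.06,0.15,0,0,0,1],[-0.09,-0.09,0.15,0,0,0,1]]';  python3 -m pendant '[[-0.03,-0.03,0,0,0,0,1],[-0.06,-0.06,0,0,0,0,1],[-0.08,-0.09,0,0,0,0,1],[-0.08,-0.12,0,0,0,0,1],[-0.08,-0.15,0,0,0,0,1],[-0.08,-0.15,0,0,0,0,1],[-0.08,-0.15,0,0,0,0,1]]'
python3 - <<'E'
from h import *
T=ctrl.get_image('top');S=ctrl.get_image('scene')
cv2.imwrite('pics/c8.png',np.vstack([np.hstack([cv2.resize(S[200:350,110:310],(400,300)),cv2.resize(S[110:260,210:410],(400,300))]),np.hstack([cv2.resize(T[150:300,310:510],(400,300)),cv2.resize(T[100:288,130:380],(400,300))])]))
T0=cv2.imread('pics/top0.png');S0=cv2.imread('pics/scene0.png');cs=ctrl.get_calibration('scene');ct=ctrl.get_calibration('top')
for n,A,B,b in [('canister scene',S0,S,(285,200,330,270)),('cup top',T0,T,(190,125,232,172)),('jar top',T0,T,(352,142,388,178)),('canister top',T0,T,(280,145,322,200))]:
    x0,y0,x1,y1=b;print(n,cv2.phaseCorrelate(*[cv2.cvtColor(i[y0:y1,x0:x1],6).astype(np.float32) for i in (A,B)]))
br=((0,90,10),(15,255,120))
a,_,_=blob(T,*br,(178,215,208,245));b,_,_=blob(S,*br,(300,140,335,172));print('lid knob',a,b,*two(ct,a,cs,b))
E
```

```text
clock: 18.2
eef_pos: [531.0, -291.3, 51.7]
tool_rot: [-3.14, 0.002, 0.268]
force: [-0.5, 0.1, 1.2]
width: 85.2
clock: 19.0
eef_pos: [441.2, -382.7, 203.8]
tool_rot: [3.14, -0.001, 0.269]
force: [0.5, -0.8, 0.4]
width: 85.2
clock: 19.7
eef_pos: [361.7, -531.8, 202.7]
tool_rot: [-3.141, -0.0, 0.267]
force: [-0.3, 0.0, 0.1]
width: 85.4
canister scene ((0.5195582800072174, -0.006562552058689164), 0.890066373568994)
cup top ((0.4781773944228327, 0.05624453393827622), 1.0253176426445996)
jar top ((0.09112193748724096, -0.003318230691380819), 0.9773462707245791)
canister top ((0.5040652573629316, -0.047163125454503074), 0.9992280620998807)
lid knob [185.95652174 235.44565217] [314.109375 158.      ] [463.57180401 283.07104022  35.289984  ] 0.9995308049758115
```

View pics/c8.png

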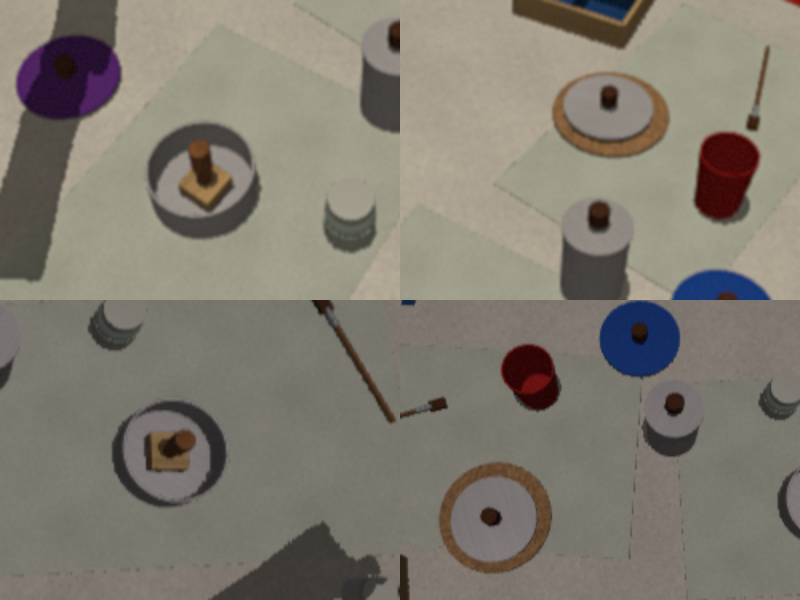

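The stamp stands upright in the open tin, the lid is centred knob up on the mat, the other things are unmoved and the arm is clear.

```bash
python3 -c "
from cell import ctrl
print(ctrl.finish_job())"
```

```text
the job is handed in; nothing more can be done
None
```

The job is done and handed in at about 20 s: the lid lies knob up in the middle of the cork mat, and the stamp stands upright in the open tin. I lowered both until the force showed they had touched down, then let go. No verdict was reported.

**Last checks:**
- **Lid:** its knob measured at (464, 283) mm, against a mat centre of about (469, 282) mm.
- **Stamp:** the last picture shows it upright and central in the tin, though I did not measure its final position.
- **Other things:** the canister, cup and jar shifted by at most about 0.5 px between the first and last pictures, which is 1–2 mm. The tin looks unmoved by eye.
- **Arm:** it is well clear of everything.

**What failed or disagreed:**
- **First grasp missed:** the fingers closed above the knob. The wrist pictures showed the finger ends about 36 mm higher than the reported TCP, so I corrected for that afterwards. Both touchdowns then came at the expected heights.
- **Mat position:** the two fixed cameras disagreed by about 12 mm. The wrist view agreed with the top camera, so I used the wrist view.
- **Heights:** knob heights worked out from the two fixed cameras read 4–7 mm low.

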